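# Reverse the ratchet and screw the watch case shut

### The arm

A 6-joint arm with a two-finger parallel gripper is mounted at the origin on the work surface. World frame = base frame: x ahead of the robot, y to its left, z up, the work surface at z = 0. Lengths are in mm, angles in rad, forces in N, time in s.
With the tool pointing down it reaches from about 350 to 975 mm from the base axis. Payload 7.1 kg.
Tool frame: the origin (TCP) lies on the front face of the gripper's body, between the roots of the fingers; the fingertips stand 80 mm ahead of it and the grasp point (between the pads) lies 61 mm ahead of it (env.tips_ahead is the distance from the TCP to the fingertips, in mm); z points along the fingers, y is the direction in which the jaws open and shut (so a half turn about z gives the same grasp; the last joint's range is limited). The gripper opens to 88 mm and grips with 3 to 60 N. Pads are 20 mm wide; open, the fingers measure 115 mm over their backs; the gripper's body (75 mm by 178 mm) begins 61 mm behind the grasp point.
Start: joints at [-1.351, 0.423, 1.63, -0, 1.089, -0.019], TCP at [147.855, -607.243, 302.675] pointing down, gripper open.
Joint ranges: [-3, 3], [-0.9, 2.11], [0.09, 2.58], [-1.31, 4.45], [0.11, 2.69], [-2.54, 2.54]. Speed limits (rad/s): [2.39, 2.39, 3.01, 3.14, 3.14, 3.14].

### API

Orientations are given as a unit quaternion [x, y, z, w].
In Python, from station import env, set_gripper, viewer, workorder gives the robot as it stands. Calls block until the motion is done:
- env.reach(position, orientation): joint-space move of the TCP to a pose.
- env.move_l(position, rot=None, rate=150, f_stop=None): straight line of the TCP; rot=None keeps the orientation; rate is the mean speed in mm/s. With f_stop (N) it stops when the force on the tool has changed by that much, and returns True; else False.
- env.move_joints(angles): joint-space move.
- set_gripper(opening): finger opening in mm; the grip force is fixed at half the most; returns when the fingers have stopped.
- env.hold(seconds).
- env.ik(position, orientation): joint angles nearest the present ones, or None.
- env.read_state(): the state.
- viewer.camera(name): name is "scene" or "top" or "wrist"; returns the picture (400x640x3 uint8, blue, green, red); there is no depth.
- viewer.camera_params(name): a dict with "fx", "fy", "cx", "cy" (pixels), "pose" (4x4, takes a point from camera to world coordinates); the wrist camera has in their place "tool_from_camera" (4x4, takes a point from camera to tool coordinates, whose origin is the TCP and whose axes are the flange's). Camera axes: x right, y up, looking along -z (the intrinsics and any distortion apply to the point x, -y, -z); pixel columns grow to the right and rows downward; lengths in mm; the calibration is good to about 2 mm. A picture is of the moment at which its call begins: read the wrist's pose just before it. camera_params takes no time and is no camera call.
A pose or a line that the arm cannot do raises env.IKError and nothing moves.
- workorder.sign_off(): hands the job in, once; it reports no verdict.
The state is a dict: "time_s": time; "qpos": joint angles; "dq": joint speeds; "tau": joint torques, N m; "tool_pos": TCP position; "orientation": TCP orientation; "force": force on the tool from outside, world axes, zero at the start; "wrist_torque": the same for the moment, N m; "width": finger opening in mm.
Only numpy, scipy, OpenCV 4.12 (cv2) and the standard library are available. Lean on these libraries where they do the work, as an engineer would, in place of code of your own. Each camera call takes 0.05 s, during which the arm holds its last target.

### The job

The leaning watch-case closer is still set to undo: first flip the direction lever on its ratchet head over to the clockwise side, then, before driving anything, swing the T-handle anticlockwise (seen looking down on the handle's top) until its bar stands at least 30 degrees past square to the base, to feel that it free-wheels and the steel shell stays still. Then work the handle clockwise, with free back-strokes in between, until the shell is screwed fully home over the smaller inner shell, with the lever left on the clockwise side. Never unscrew the shell, let go at the end, and leave everything else on the counter and in the tray where it is.

Things in the scene. Friction and masses are not known exactly. Their poses are not given: they have to be found in the camera images.
- closer: grey bench fixture, fixed to the counter; base plate 170 x 130 x 18 mm, origin under the plate's centre, z up, x pointing away from the robot (at yaw 0). It carries a spindle that leans 28 degrees from vertical, its top towards -x of this frame (towards the robot); a bearing plate 60 mm wide and a column on the robot's side hold the ratchet head.
- seat (a point): centre of the watch case's shoulder (a 48 mm disc) where the spindle's axis meets it, 35 mm along x and 58 mm above closer's origin; axes as closer's, not leaning. The inner shell (brass, 29 mm wide, 7 mm tall) stands on it.
- shell_rim (a point): centre of the lower rim of the hollow steel shell (39 mm outside, 32 mm inside, 15 mm tall) under the ratchet head; z along the leaning spindle, upwards. It starts 6 to 8 mm above the seat and comes down 3.3 mm per radian of spindle turn; home = rim on the shoulder.
- spindle (a joint): turn of the shell, rad, positive = clockwise looking down on the T-handle = screwing down. Starts 0 to 0.4; 2.4 = fully home against a hard stop; -0.5 = other end. Needs about 0.3 N m.
- handle (a joint): turn of the T-handle with its ratchet head, rad, positive = clockwise; 0 = the bar is square to the base (parallel to closer's y). Hard stops at -1.0 and 1.0, so several strokes are needed; starts 0.1 to 0.4. With friction it takes about 0.3 N m free, 0.55 N m when driving. The ratchet has 14 teeth: after reversing it may run up to 26 degrees before it bites. The handle stays where it is left.
- t_grip (a point): centre of the black T-bar on top of the ratchet head, on the spindle's axis, 103 mm from the seat along the axis. Bar 70 mm long along this frame's y, 18 mm thick along x (grasp here), 26 mm tall along z; z is the spindle's axis pointing up and out (28 degrees from vertical), and the frame turns with the handle. Under the bar is a 14 mm neck 18 mm thick, then the round ratchet head, 54 mm wide, from 26 to 58 mm below the bar's centre.
- lever (a joint): swing of the direction lever relative to the handle, rad; -0.45 = anticlockwise side (undoes), 0.45 = clockwise side (screws down); starts -0.45 to -0.36, must pass 0.3. It turns about an axis parallel to the spindle, at the ratchet head's edge. Stiff enough to stay put (2 N at its tip moves it); its tip moves clockwise about its pivot, seen from the handle's top, when flipped, so towards -y of t_grip's frame by about 24 mm.
- lever_tip (a point): middle of the black lever's round end (12 mm wide, 14 mm tall), 28 mm from its pivot; the pivot lies in t_grip's frame at x 24 mm, y 0, z -41 mm, on the ratchet head's far, upper side. z along the spindle. Frame turns with the lever, x pointing outwards.
- loupe: stainless eyeglass loupe, a 36 mm wide, 32 mm tall waisted cylinder standing beside the case closer; origin under its centre; a bystander, not to be moved
- tweezers: steel tweezers, 110 mm long, 5 mm high, lying flat beside the case closer; origin under its centre; a bystander, not to be moved
- driver_stand: matte green round screwdriver stand, 80 mm wide, 109 mm tall with its drivers, in the smoke tray; origin under its centre; a bystander, not to be moved
- tester: chrome battery tester, 75 x 55 x 40 mm, in the smoke tray; origin under its centre; a bystander, not to be moved
- ladies_watch: rose-gold ladies' watch lying open, 29 mm case, 145 mm long, 9 mm high, in the smoke tray; origin under its centre; a bystander, not to be moved
- parts_pot: lidded metal parts pot, 64 mm wide, 40 mm tall; origin under its centre; a bystander, not to be moved
- cell_box: white box of button cells, 80 x 60 x 32 mm; origin under its centre; a bystander, not to be moved

How it is judged:
By the outcome, as a careful person would: the job done as asked, in the order asked, and still so for the second after the job is handed in, with the robot touching nothing.
It also fails if it takes over 64 s, if anything falls off the work surface, if the arm or the gripper's body presses on something with over 40 N, if the wrist force passes 120 N, or if a joint passes its speed limit or range.

## Working session

There is one attempt and no reset: what is moved stays moved. The work goes in short steps, each a Python script; the robot and the scene stay as the last script left them, time stands still between calls to the robot, and variables do not carry over. Pictures are saved under pics/ and viewed, and the job is handed in when it is done.

```bash
ls; mkdir -p pics
python3 - <<'E'
from station import env,set_gripper,viewer,workorder
import cv2,numpy as np
for n in ["scene","top","wrist"]:
    p=viewer.camera_params(n); print(n,{k:np.round(v,3).tolist() if not isinstance(v,str) else v for k,v in p.items()})
    cv2.imwrite(f"pics/a_{n}.png",viewer.camera(n))
s=env.read_state(); print(s)
E
```

```text
pics
scene {'fx': 430.717, 'fy': 430.717, 'cx': 316.52, 'cy': 199.087, 'pose': [[0.829, -0.432, 0.354, 935.075], [0.559, 0.628, -0.542, -512.756], [0.012, 0.647, 0.762, 911.012], [0.0, 0.0, 0.0, 1.0]]}
top {'fx': 370.334, 'fy': 370.334, 'cx': 318.292, 'cy': 196.212, 'pose': [[-0.019, 0.995, -0.098, 454.983], [-0.999, -0.016, 0.034, 49.281], [0.032, 0.099, 0.995, 1192.862], [0.0, 0.0, 0.0, 1.0]]}
wrist {'fx': 346.418, 'fy': 346.418, 'cx': 316.107, 'cy': 198.914, 'tool_from_camera': [[0.001, 0.958, 0.287, 78.605], [1.0, -0.0, -0.001, -0.491], [-0.001, 0.287, -0.958, -82.48], [0.0, 0.0, 0.0, 1.0]]}
{'time_s': 0.15, 'qpos': array([-1.35101623e+00,  4.23717974e-01,  1.63047123e+00,  3.51575025e-05,
        1.08859455e+00, -1.89804799e-02]), 'dq': array([-0.00198334, -0.00213091, -0.00324821,  0.00071034, -0.00144017,
       -0.00275321]), 'tau': array([ 2.15587045e-05, -5.44982708e+01, -2.73918647e+01,  6.44266326e-02,
        2.05113710e-02, -5.57471799e-05]), 'tool_pos': array([ 147.78575015, -606.94751293,  302.06430374]), 'orientation': array([ 9.92883428e-01,  1.19088806e-01, -4.42016428e-05, -5.94111748e-04]), 'force': array([-0.22624388,  0.71935448,  0.45925901]), 'wrist_torque': array([0.0163197 , 0.01091357, 0.00872412]), 'width': 88.07183236477061}
```

View pics/a_scene.png

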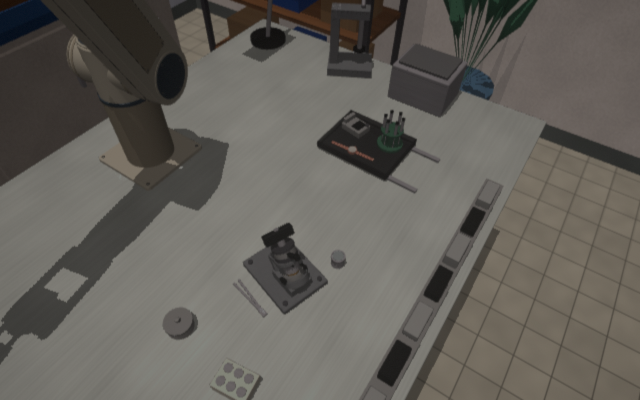

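View pics/a_top.png

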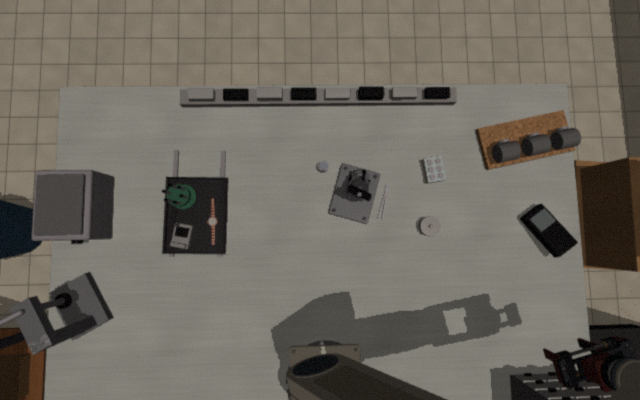

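Run:
```python
import cv2
a=cv2.imread('pics/a_scene.png');b=cv2.imread('pics/a_top.png')
cv2.imwrite('pics/a_top2.png',cv2.resize(b[60:260,200:440],None,fx=3,fy=3,interpolation=cv2.INTER_CUBIC))
cv2.imwrite('pics/a_sc2.png',cv2.resize(a[100:300,100:340],None,fx=3,fy=3,interpolation=cv2.INTER_CUBIC))
```

```text
(no output)
```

View pics/a_top2.png

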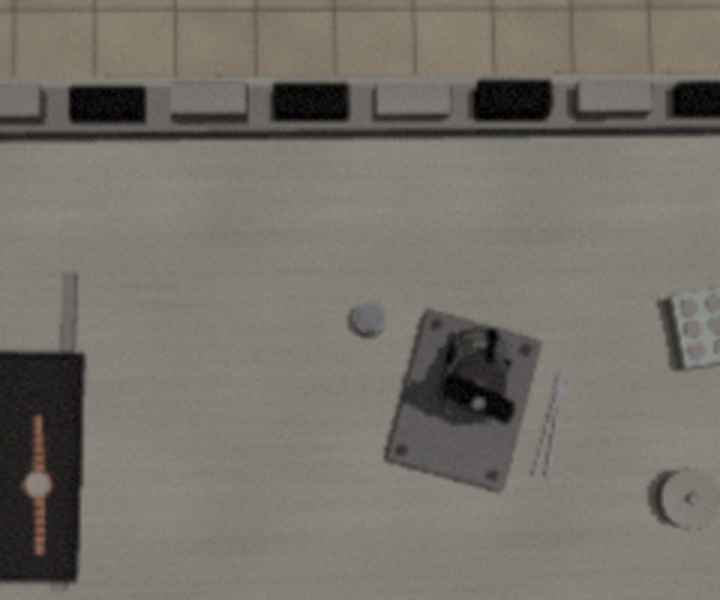

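View pics/a_sc2.png

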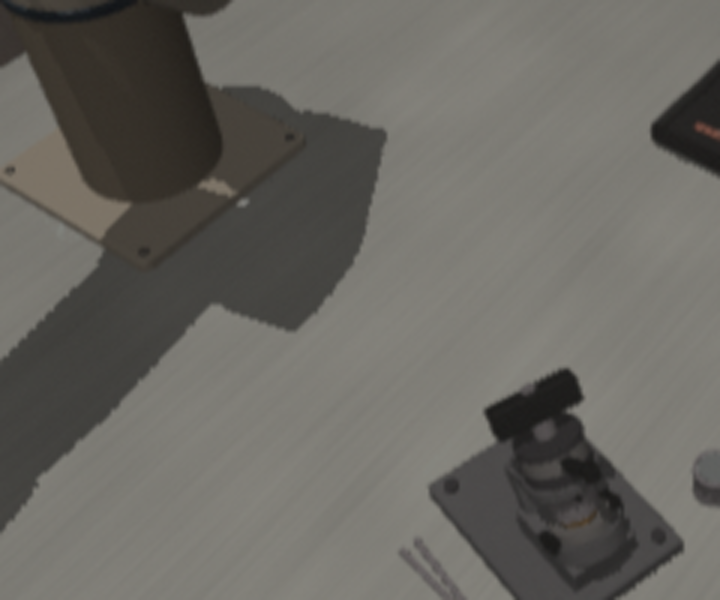

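The top view shows the base plate's corners at about (342,163), (380,174), (367,223) and (329,213) px. The T-bar is at (360,192), the loupe at (323,167), and the tweezers are to the right of the plate. The lever is a dark stub pointing up at (364,177).

```bash
cat > h.py <<'E'
from station import env,set_gripper,viewer,workorder
import cv2,numpy as np
from scipy.spatial.transform import Rotation as R
def ray(n,u,v,pose=None):
    p=viewer.camera_params(n); P=p['pose'] if pose is None else pose
    P=np.array(P);d=np.array([(u-p['cx'])/p['fx'],-(v-p['cy'])/p['fy'],-1.]); return P[:3,3],P[:3,:3]@d
def plane(n,u,v,z,pose=None):
    o,d=ray(n,u,v,pose); return o+d*(z-o[2])/d[2]
def tri(rs):
    A=np.zeros((3,3));b=np.zeros(3)
    for o,d in rs:
        d=d/np.linalg.norm(d);M=np.eye(3)-np.outer(d,d);A+=M;b+=M@o
    return np.linalg.solve(A,b)
def proj(n,X,pose=None):
    p=viewer.camera_params(n);P=np.array(p['pose'] if pose is None else pose);c=P[:3,:3].T@(np.asarray(X)-P[:3,3])
    return np.array([p['cx']+p['fx']*c[0]/-c[2],p['cy']+p['fy']*c[1]/c[2]])
def wpose():
    s=env.read_state();T=np.eye(4);T[:3,:3]=R.from_quat(s['orientation']).as_matrix();T[:3,3]=s['tool_pos']
    return T@np.array(viewer.camera_params('wrist')['tool_from_camera'])
E
python3 - <<'E'
from h import *
f=lambda x,y:plane('top',200+x/3,60+y/3,18)
c=np.array([f(427,310),f(540,342),f(500,490),f(386,460)]);print(c.round(1)); m=c.mean(0)
print(m,np.linalg.norm(c-np.roll(c,-1,0),axis=1))
print(np.degrees([np.arctan2(*(c[0]-c[3])[1::-1]),np.arctan2(*(c[1]-c[2])[1::-1])]), np.degrees(np.arctan2(*(c[0]-c[1])[1::-1]))-90)
g=lambda x,y:plane('scene',100+x/3,100+y/3,18)
print(g(431,490).round(1),g(683,545).round(1))
# T bar centre top
rs=[ray('top',200+479/3,60+399/3),ray('scene',100+533/3,100+390/3)];print('bar',tri(rs))
E
```

```text
[[ 676.2  -70.2   18. ]
 [ 639.7 -191.2   18. ]
 [ 481.8 -142.8   18. ]
 [ 515.7  -22.5   18. ]]
[ 578.33715907 -106.6866598    18.        ] [126.31856487 165.1510914  124.9822815  167.4134495 ]
[-16.5420329  -17.00943318] -16.78294677354441
[ 489.2 -145.6   18. ] [683.5 -73.2  18. ]
bar [ 565.47852554 -100.92825583  161.85518476]
```

```bash
cat >> h.py <<'E'
YAW=np.radians(-16.8); ORG=np.array([578.3,-106.7,0])
LEAN=R.from_euler('y',-28,degrees=True)
def closer(): return R.from_euler('z',YAW)
def tg(h=0):  # t_grip frame
    Rg=closer()*LEAN*R.from_euler('z',-h)
    seat=ORG+closer().apply([35,0,58]); ax=(closer()*LEAN).apply([0,0,1])
    return seat+103*ax,Rg
GR=R.from_matrix(np.array([[0,1,0],[1,0,0],[0,0,-1.]]))   # tool axes in t_grip for grasp (jaws along x)
def grasp_pose(h,up=0,off=(0,0,0)):
    p,Rg=tg(h); Rt=Rg*GR
    return p+Rg.apply(np.array([off[0],off[1],off[2]+61+up])),Rt.as_quat()
LV={+1:R.from_matrix(np.array([[1,0,0],[0,-1,0],[0,0,-1.]])),-1:R.from_matrix(np.array([[-1,0,0],[0,1,0],[0,0,-1.]]))}
def lever_pose(h,pt,sgn,tipz):  # grasp centreline at t_grip pt(x,y), finger tips at height tipz
    p,Rg=tg(h); return p+Rg.apply([pt[0],pt[1],tipz+80]),(Rg*LV[sgn]).as_quat()
E
python3 - <<'E'
from h import *
print(tg(.25)[0])
for h in (-1,-.5,0,.5,1): print(h,env.ik(*grasp_pose(h)),env.ik(*grasp_pose(h,200)))
for s in (1,-1):
  for h in (.1,.4): print(s,h,env.ik(*lever_pose(h,(50,0),s,-46)),env.ik(*lever_pose(h,(50,0),s,100)))
E
```

```text
[ 565.51445151 -102.83981532  148.94360206]
-1 [-0.17184866  0.37211363  2.11292587 -0.3229974   0.18004025 -0.57459941] [-0.13903593 -0.08653875  2.1337322  -0.12540378  0.61434544 -0.76097803]
-0.5 [-0.17184866  0.37211363  2.11292587 -0.3229974   0.18004025 -0.07459941] [-0.13903593 -0.08653875  2.1337322  -0.12540378  0.61434544 -0.26097803]
0 [-0.17184866  0.37211363  2.11292587 -0.3229974   0.18004025  0.42540059] [-0.13903593 -0.08653875  2.1337322  -0.12540378  0.61434544  0.23902197]
0.5 [-0.17184866  0.37211363  2.11292587 -0.3229974   0.18004025  0.92540059] [-0.13903593 -0.08653875  2.1337322  -0.12540378  0.61434544  0.73902197]
1 [-0.17184866  0.37211363  2.11292587 -0.3229974   0.18004025  1.42540059] [-0.13903593 -0.08653875  2.1337322  -0.12540378  0.61434544  1.23902197]
1 0.1 [-0.19570952  0.43469295  1.99612608 -0.20307991  0.22859281  1.95488462] [-0.18007058  0.12423819  2.04489604 -0.1130636   0.48907216  1.87069392]
1 0.4 [-0.22446601  0.43251918  2.00709636 -0.15060452  0.21664215  2.17865471] [-0.21329952  0.11880079  2.05625148 -0.08116832  0.48052254  2.11340093]
-1 0.1 [-0.19570952  0.43469295  1.99612608 -0.20307991  0.22859281 -1.18670804] [-0.18007058  0.12423819  2.04489604 -0.1130636   0.48907216 -1.27089873]
-1 0.4 [-0.22446601  0.43251918  2.00709636 -0.15060452  0.21664215 -0.96293795] [-0.21329952  0.11880079  2.05625148 -0.08116832  0.48052254 -1.02819173]
```

Run:
```python
from h import *
import pickle
V={}
for i,(x,y) in enumerate([(10,-40),(10,50)]):
    p,q=lever_pose(.25,(x,y),1,110)
    env.reach(p,q); env.hold(.3)
    P=wpose(); im=viewer.camera('wrist'); V[i]=P; cv2.imwrite(f'pics/b{i}.png',im)
pickle.dump(V,open('V.pkl','wb')); print(env.read_state()['time_s'])
```

```text
3.4333
```

View pics/b0.png

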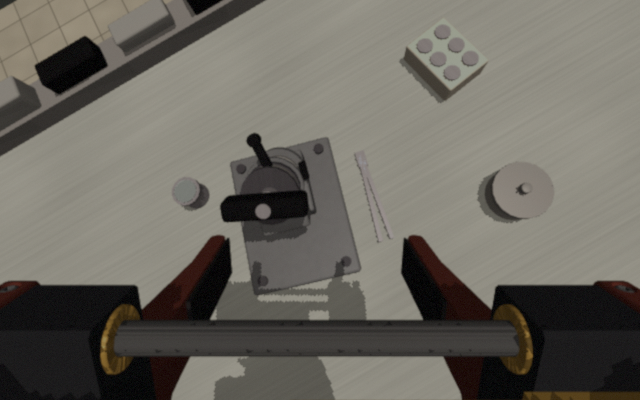

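View pics/b1.png

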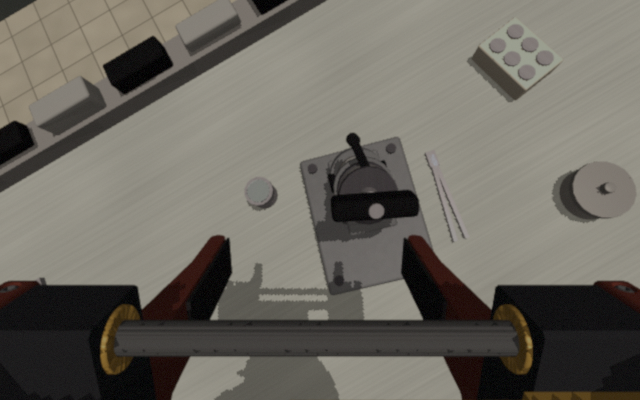

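The wrist views show the bar cap at about (263,211) and (376,211) px. The lever's round end is at (254,141) and (353,140), swung to the left. I'll zoom in to measure them.

Run:
```python
import cv2
a=cv2.imread('pics/b0.png');b=cv2.imread('pics/b1.png')
cv2.imwrite('pics/b0z.png',cv2.convertScaleAbs(cv2.resize(a[125:300,205:370],None,fx=4.5,fy=3.4,interpolation=cv2.INTER_CUBIC)[:595],alpha=2.2))
cv2.imwrite('pics/b1z.png',cv2.convertScaleAbs(cv2.resize(b[120:240,300:440],None,fx=5,fy=5,interpolation=cv2.INTER_CUBIC),alpha=2.2))
cv2.imwrite('pics/b0y.png',cv2.convertScaleAbs(cv2.resize(a[120:240,200:340],None,fx=5,fy=5,interpolation=cv2.INTER_CUBIC),alpha=2.2))
```

```text
(no output)
```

View pics/b0y.png

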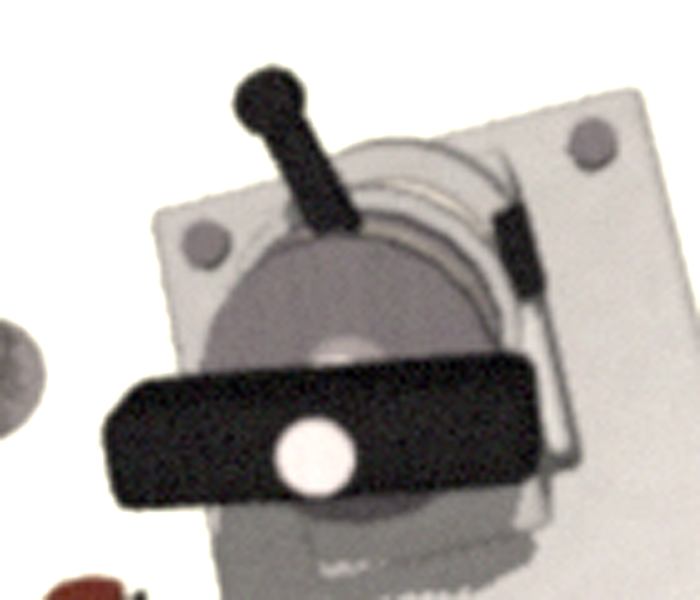

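View pics/b1z.png

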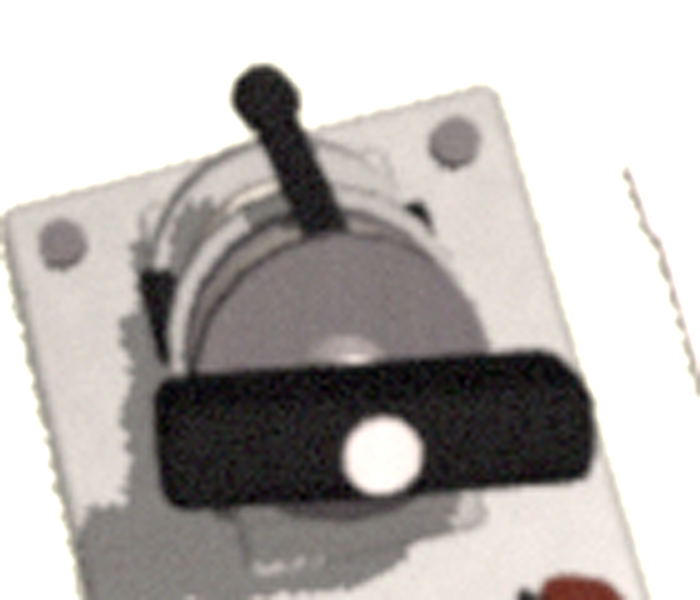

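Run:
```python
from h import *
import pickle
V=pickle.load(open('V.pkl','rb'))
a=lambda x,y:ray('wrist',200+x/5,120+y/5,V[0]); b=lambda x,y:ray('wrist',300+x/5,120+y/5,V[1])
T=lambda p,q:tri([a(*p),b(*q)])
cap=T((315,457),(383,456)); tip=T((269.5,100.5),(265.5,96.5))
fl=T((153,215),(5,213)); fr=T((640,90),(490,88))
ne0=[a(130,508),a(525,482)]
print('cap',cap,'tip',tip); print('far corners',fl,fr,np.linalg.norm(fl-fr), 'yaw',np.degrees(np.arctan2(*(fl-fr)[1::-1]))-90)
s1=T((206,245),(63,244));s2=T((592,143),(455,141));print('screws',s1,s2,np.degrees(np.arctan2(*(s1-s2)[1::-1]))-90)
def pc(o,d,n,p0): return o+d*(n@(p0-o))/(n@d)
pg,Rg=tg(0); n=Rg.apply([0,0,1])
for f,pts in ((a,((130,508),(525,482))),(b,((185,508),(575,478)))):
    e=[Rg.inv().apply(pc(*f(*q),n,cap)-pg) for q in pts]; print('edge in h=0 frame',e, 'handle',-(np.arctan2(*(e[0]-e[1])[1::-1])-np.pi/2))
print('cap in tg',Rg.inv().apply(cap-pg),'tip',Rg.inv().apply(tip-pg))
```

```text
cap [ 560.73426148 -100.2404414   162.72914036] tip [ 629.29739834 -119.29623022  137.62615525]
far corners [676.06756937 -69.44238585  18.11670061] [ 643.24246758 -192.06250603    7.70502518] 127.363983001812 yaw -14.986545205021827
screws [660.58067856 -78.07167031  20.84608409] [ 632.56425936 -173.6159039    21.51595806] -16.34271083932188
edge in h=0 frame [array([ 0.86807324, 31.92957847, 14.67300391]), array([-10.36622817, -29.76714938,  14.67300391])] handle 0.18011573228568278
edge in h=0 frame [array([ 1.00002853, 33.23473829, 14.67300391]), array([ -9.36061117, -27.49165118,  14.67300391])] handle 0.16898472996964053
cap in tg [ 1.76804066  1.10680442 14.67300391] tip [ 52.79981801   2.6812529  -40.89196254]
```

```bash
cat >> h.py <<'E'
_tg=tg
CORR=np.array([1.8,1.1,0])
def tg(h=0):
    p,Rg=_tg(h); p0,R0=_tg(0); return p+R0.apply(CORR),Rg
H0=0.175
E
python3 - <<'E'
from h import *
import pickle
V=pickle.load(open('V.pkl','rb'))
a=lambda x,y:ray('wrist',200+x/5,120+y/5,V[0]); b=lambda x,y:ray('wrist',300+x/5,120+y/5,V[1])
p,Rg=tg(H0); n=Rg.apply([0,0,1])
for (o,d) in (a(269.5,100.5),b(265.5,96.5)):
    c=p-34*n; print('tip',Rg.inv().apply(o+d*(n@(c-o))/(n@d)-p))
set_gripper(30)
env.move_l(lever_pose(H0,(51,10.5),1,60)[0],lever_pose(H0,(51,10.5),1,60)[1],rate=120)
im=viewer.camera('wrist');cv2.imwrite('pics/c0.png',im)
s=env.read_state();print(s['time_s'],s['width'],s['force'],Rg.inv().apply(s['tool_pos']-p))
E
```

```text
tip [ 50.42702929   9.18208261 -34.        ]
tip [ 51.09593525  11.10223214 -34.        ]
5.2417 29.952950173340678 [ 0.67417133  0.38145583 -0.10508338] [ 50.77074891  10.68133904 140.25199687]
```

View pics/c0.png

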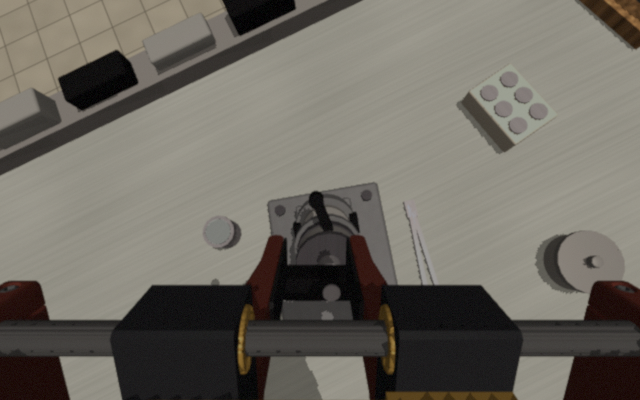

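The lever tip, at (316,200), sits centred between the open fingers, so I'll lower around it and push.

Run:
```python
from h import *
p,Rg=tg(H0)
r=env.move_l(lever_pose(H0,(51,10.5),1,-45)[0],rate=80,f_stop=8); print('down',r)
viewer_im=viewer.camera('wrist');cv2.imwrite('pics/c1.png',viewer_im)
r=env.move_l(lever_pose(H0,(51,-19.0),1,-45)[0],rate=40,f_stop=6); print('push',r)
s=env.read_state();print(s['time_s'],s['width'],Rg.inv().apply(s['force']),Rg.inv().apply(s['tool_pos']-p))
cv2.imwrite('pics/c2.png',viewer.camera('wrist'))
```

```text
down False
push False
7.65 29.481993333085764 [1.29555683 1.72824446 0.69835969] [ 51.00856316 -19.01073835  35.02385843]
```

View pics/c2.png

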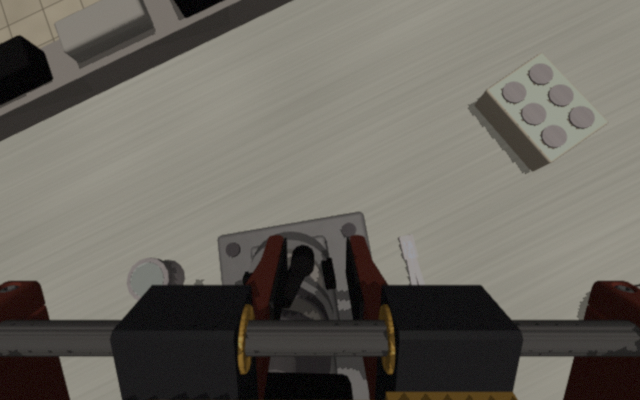

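Run:
```python
from h import *
p,Rg=tg(H0)
r=env.move_l(lever_pose(H0,(51,-20.2),1,-45)[0],rate=20,f_stop=4.5); 
s=env.read_state();print(r,Rg.inv().apply(s['force']),Rg.inv().apply(s['tool_pos']-p))
env.move_l(lever_pose(H0,(51,-14),1,-45)[0],rate=60)
env.move_l(lever_pose(H0,(51,-14),1,40)[0],rate=150)
set_gripper(60)
env.move_l(lever_pose(H0,(20,-5),1,95)[0],rate=150)
P=wpose();im=viewer.camera('wrist');cv2.imwrite('pics/d0.png',im);np.save('Pd.npy',P)
print(env.read_state()['time_s'])
```

```text
False [1.10982822 0.91431366 1.48395211] [ 50.82267828 -20.07205978  34.97264315]
10.2
```

View pics/d0.png

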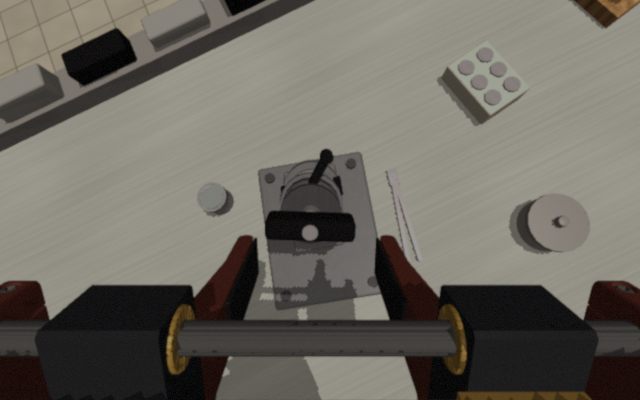

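Run:
```python
import cv2
a=cv2.imread('pics/d0.png')
cv2.imwrite('pics/d0z.png',cv2.convertScaleAbs(cv2.resize(a[120:240,250:390],None,fx=5,fy=5,interpolation=cv2.INTER_CUBIC),alpha=2.2))
```

```text
(no output)
```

View pics/d0z.png

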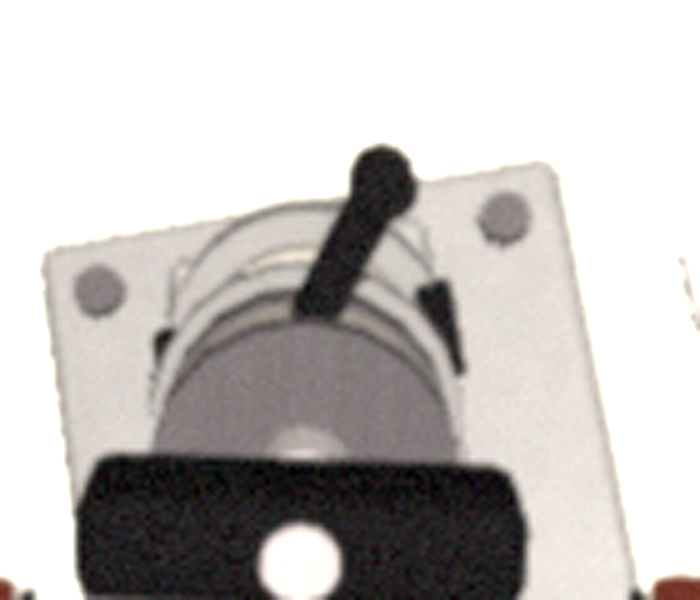

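Run:
```python
from h import *
P=np.load('Pd.npy');im=cv2.imread('pics/d0.png')
cv2.imwrite('pics/d0y.png',cv2.convertScaleAbs(cv2.resize(im[190:260,250:390],None,fx=5,fy=5,interpolation=cv2.INTER_CUBIC),alpha=2.2))
p,Rg=tg(H0);n=Rg.apply([0,0,1])
for u,v,z in ((384,179,-34),(300,561,14)):
    o,d=ray('wrist',250+u/5,120+v/5,P);c=p+z*n;print(Rg.inv().apply(o+d*(n@(c-o))/(n@d)-p))
```

```text
[ 50.32382593 -13.58604422 -34.        ]
[ 0.2289152   0.03266698 14.        ]
```

View pics/d0y.png

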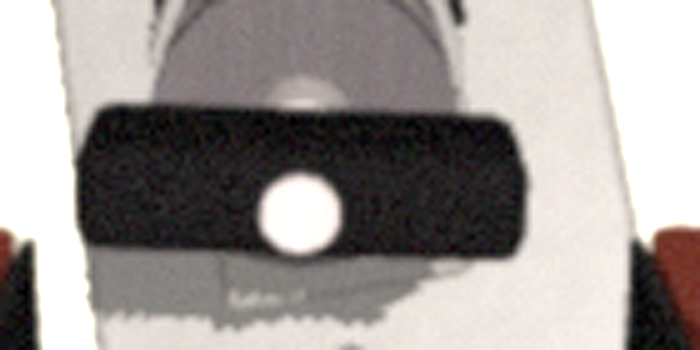

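```bash
cat >> h.py <<'E'
def ax(): return tg(0)[1].apply([0,0,1])
def mon():
    s=env.read_state(); a=ax()
    return s['time_s'],round(float(s['wrist_torque']@a),3),round(float(np.linalg.norm(s['wrist_torque'])),2),round(float(np.linalg.norm(s['force'])),1),round(s['width'],2),round(s['qpos'][5],3)
E
python3 - <<'E'
from h import *
h=.2
env.reach(*grasp_pose(h,60)); 
env.move_l(grasp_pose(h,2)[0],rate=100,f_stop=10)
print(mon()); cv2.imwrite('pics/e0.png',viewer.camera('wrist'))
set_gripper(10); env.hold(.2); print(mon())
q=env.read_state()['qpos'];np.save('q0.npy',q)
print(q, env.ik(*grasp_pose(h,2)))
E
```

```text
(12.2333, -0.006, 0.18, 0.8, 60.06, np.float64(0.62))
(13.2083, -0.112, 0.19, 1.6, 18.04, np.float64(0.62))
[-0.16960618  0.3675703   2.10993313 -0.31610438  0.18731157  0.62032974] [-0.16954662  0.36770281  2.1100829  -0.31612785  0.18737032  0.62026298]
```

View pics/e0.png

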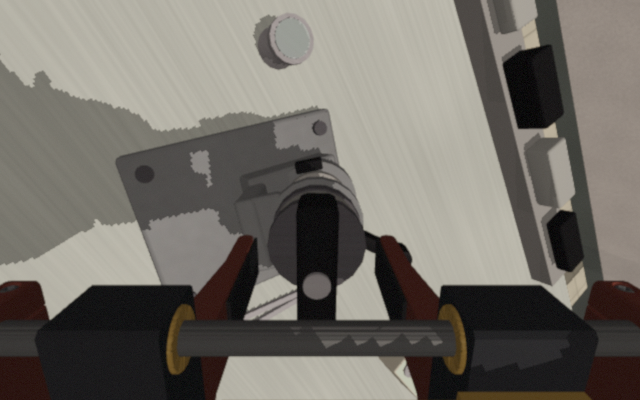

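Gripped at 18.0 mm across the bar. Next is the anticlockwise free swing.

```bash
cat >> h.py <<'E'
def turn(hs,lim=1.2):
    q=np.load('q0.npy')
    for h in hs:
        t=q.copy();t[5]+=h-.2;env.move_joints(t);m=mon();print(round(float(h),2),m)
        if abs(m[1])>lim: print('LIMIT');return h
    return None
E
python3 - <<'E'
from h import *
turn([0.05,-.3,-.6,-.88])
cv2.imwrite('pics/f0.png',viewer.camera('scene'));cv2.imwrite('pics/f0w.png',viewer.camera('wrist'));cv2.imwrite('pics/f0t.png',viewer.camera('top'))
a=cv2.imread('pics/f0.png');cv2.imwrite('pics/f0z.png',cv2.convertScaleAbs(cv2.resize(a[200:320,210:350],None,fx=5,fy=5,interpolation=cv2.INTER_CUBIC),alpha=1.8))
E
```

```text
0.05 (13.475, 0.212, 0.25, 1.9, 17.72, np.float64(0.473))
-0.3 (13.9, 0.214, 0.24, 1.7, 17.91, np.float64(0.126))
-0.6 (14.2917, 0.225, 0.31, 1.4, 17.54, np.float64(-0.174))
-0.88 (14.6667, 0.181, 0.42, 1.4, 17.85, np.float64(-0.453))
```

View pics/f0z.png

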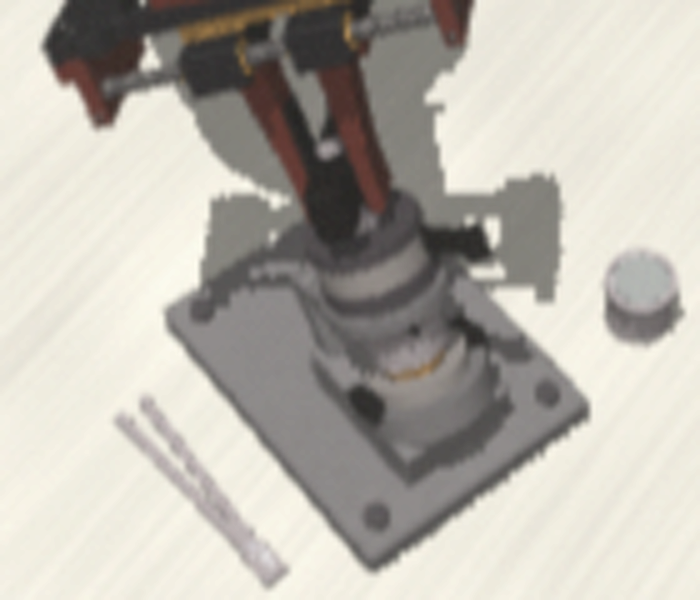

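View pics/f0w.png

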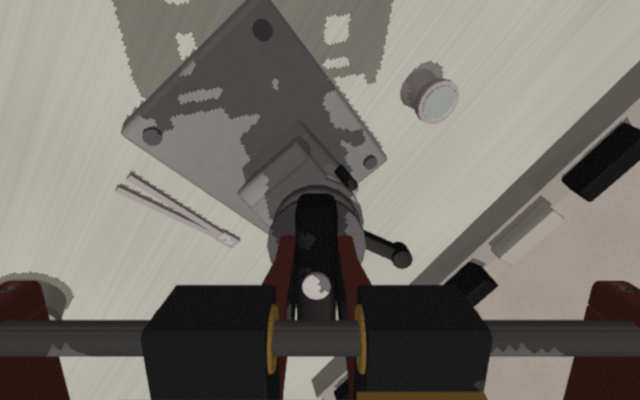

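The handle swings free at a steady ~0.2 N m with the bar still square in the jaws. Now I'll drive clockwise.

Run:
```python
from h import *
turn([-.7,-.5,-.3,0,.3,.6,.92])
cv2.imwrite('pics/g0.png',viewer.camera('scene'));cv2.imwrite('pics/g0w.png',viewer.camera('wrist'))
a=cv2.imread('pics/g0.png');cv2.imwrite('pics/g0z.png',cv2.convertScaleAbs(cv2.resize(a[200:320,210:350],None,fx=5,fy=5,interpolation=cv2.INTER_CUBIC),alpha=1.8))
```

```text
-0.7 (15.1083, -0.252, 0.44, 1.7, 18.2, np.float64(-0.282))
-0.5 (15.4167, -0.072, 0.4, 2.2, 17.68, np.float64(-0.085))
-0.3 (15.725, 0.037, 0.31, 2.7, 18.03, np.float64(0.113))
0.0 (16.1167, 0.029, 0.25, 1.9, 17.77, np.float64(0.413))
0.3 (16.5083, -0.013, 0.18, 1.8, 17.57, np.float64(0.714))
0.6 (16.9, -0.006, 0.03, 1.9, 17.7, np.float64(1.014))
0.92 (17.3083, 0.052, 0.36, 2.6, 17.89, np.float64(1.334))
```

View pics/g0z.png

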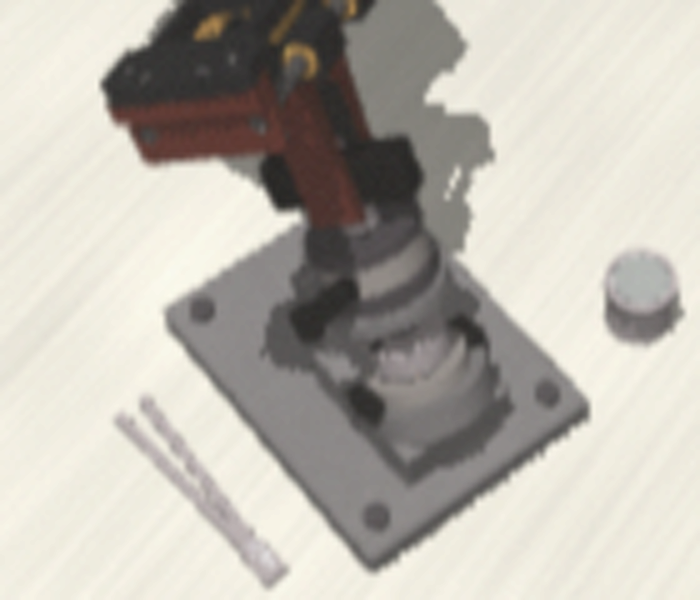

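View pics/g0w.png

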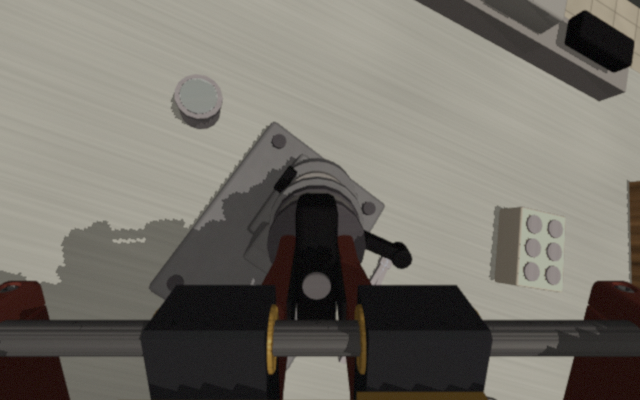

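The brass ring no longer shows in the scene view: the shell has come down over it. Back-stroke next, then a second stroke in fine steps to feel for the stop.

Run:
```python
from h import *
turn([.4,-.3,-.9])
def fine(hs):
    q=np.load('q0.npy')
    for h in hs:
        t=q.copy();t[5]+=h-.2;env.move_joints(t);m=mon();print(round(float(h),2),m)
        if abs(m[1])>.75 or m[4]>18.8: print('STOP');return h
fine([-.6,-.4,-.3,-.2,-.1,0,.1,.2,.3,.4,.5,.6,.7,.8,.9])
cv2.imwrite('pics/h0.png',viewer.camera('scene'));cv2.imwrite('pics/h0w.png',viewer.camera('wrist'))
a=cv2.imread('pics/h0.png');cv2.imwrite('pics/h0z.png',cv2.convertScaleAbs(cv2.resize(a[200:320,210:350],None,fx=5,fy=5,interpolation=cv2.INTER_CUBIC),alpha=1.8))
```

```text
0.4 (17.975, 0.176, 0.28, 1.5, 17.97, np.float64(0.821))
-0.3 (18.6833, 0.192, 0.24, 1.5, 17.55, np.float64(0.123))
-0.9 (19.3083, 0.213, 0.57, 2.8, 18.09, np.float64(-0.476))
-0.6 (19.7, -0.22, 0.44, 2.7, 17.91, np.float64(-0.182))
-0.4 (20.0083, -0.013, 0.35, 2.8, 17.8, np.float64(0.015))
-0.3 (20.2583, -0.018, 0.38, 2.0, 18.02, np.float64(0.115))
-0.2 (20.5083, 0.011, 0.33, 2.4, 17.73, np.float64(0.215))
-0.1 (20.7583, -0.051, 0.32, 3.1, 17.83, np.float64(0.315))
0.0 (21.0083, 0.007, 0.32, 2.4, 17.94, np.float64(0.415))
0.1 (21.2583, -0.001, 0.29, 3.0, 17.97, np.float64(0.515))
0.2 (21.5083, 0.017, 0.27, 2.4, 17.57, np.float64(0.615))
0.3 (21.7583, -0.025, 0.23, 1.9, 17.95, np.float64(0.715))
0.4 (22.0083, 0.025, 0.15, 2.6, 18.04, np.float64(0.815))
0.5 (22.2583, 0.073, 0.12, 2.1, 17.72, np.float64(0.915))
0.6 (22.5083, 0.66, 0.66, 1.0, 18.25, np.float64(1.014))
0.7 (22.7583, 0.841, 0.84, 3.0, 19.02, np.float64(1.114))
STOP
```

View pics/h0z.png

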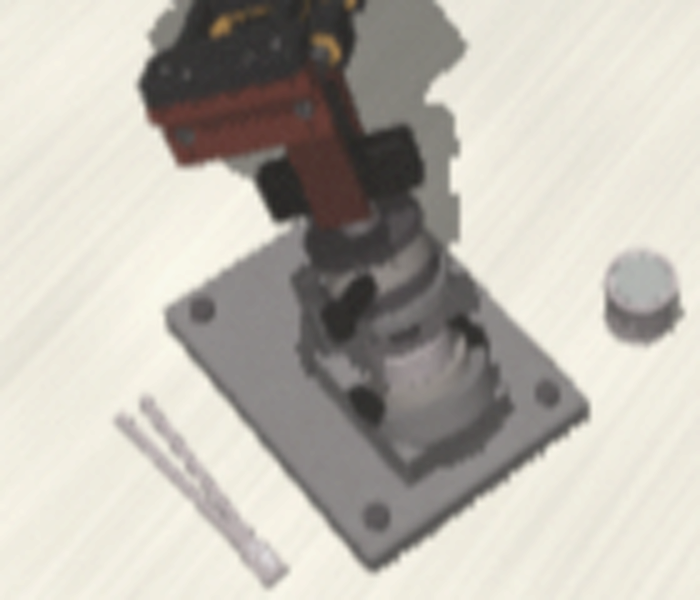

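View pics/h0w.png

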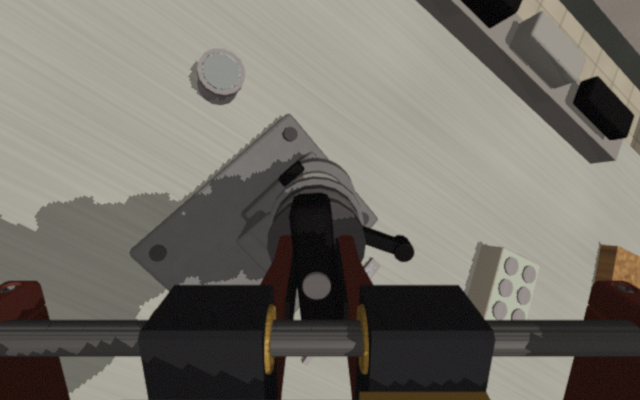

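The torque climbs to 0.84 N m at a handle angle of ~0.57, well short of the handle's own stop at 1.0. The bar also starts to twist in the jaws, so this is the home stop. I'll unload, release and check.

Run:
```python
from h import *
turn([.59]); set_gripper(50); env.hold(.2); print(mon())
p=np.array(env.read_state()['tool_pos']); env.move_l(p+ax()*90,rate=120)
p,q=lever_pose(.3,(30,0),1,105); env.reach(p,q); env.hold(.2)
P=wpose();np.save('Pk.npy',P);im=viewer.camera('wrist');cv2.imwrite('pics/k0.png',im)
cv2.imwrite('pics/k0z.png',cv2.convertScaleAbs(cv2.resize(im[120:240,250:390],None,fx=5,fy=5,interpolation=cv2.INTER_CUBIC),alpha=2.2))
print(env.read_state()['time_s'])
a=viewer.camera('scene');cv2.imwrite('pics/k1.png',a);cv2.imwrite('pics/k1z.png',cv2.convertScaleAbs(cv2.resize(a[200:320,210:350],None,fx=5,fy=5,interpolation=cv2.INTER_CUBIC),alpha=1.8))
```

```text
0.59 (23.1083, 0.461, 0.53, 4.1, 18.83, np.float64(1.011))
(23.9833, -0.023, 0.24, 1.0, 50.28, np.float64(1.01))
26.2333
```

View pics/k0z.png

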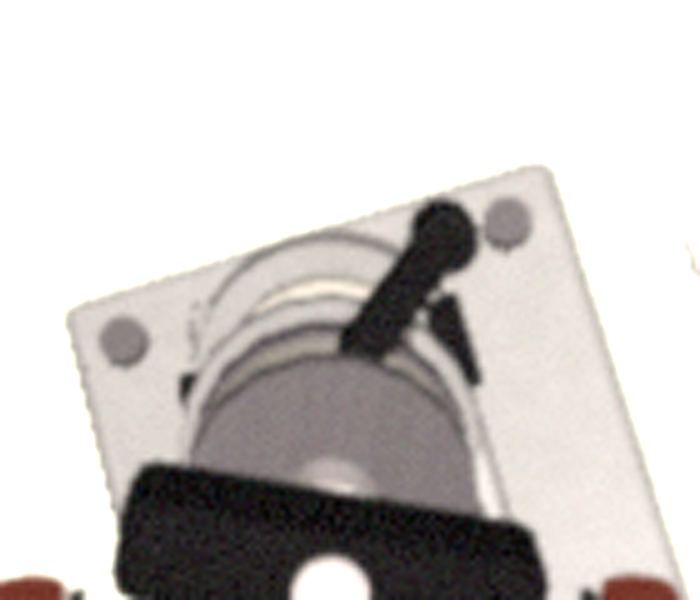

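View pics/k1z.png

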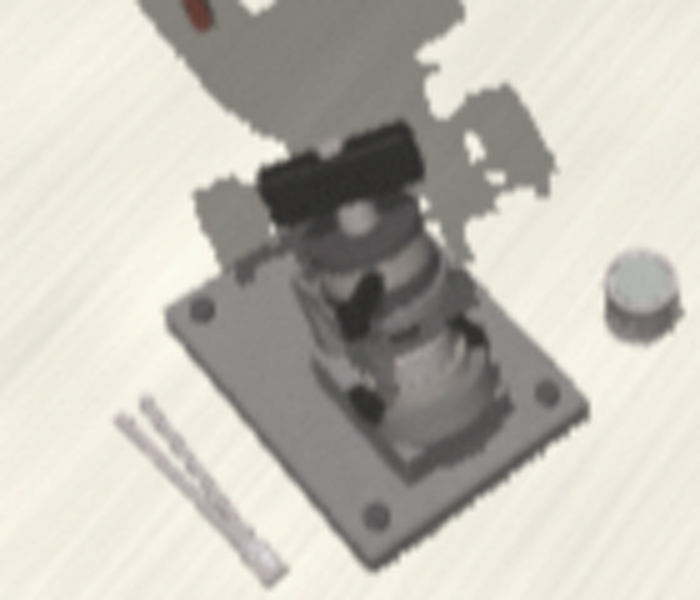

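View pics/k0.png

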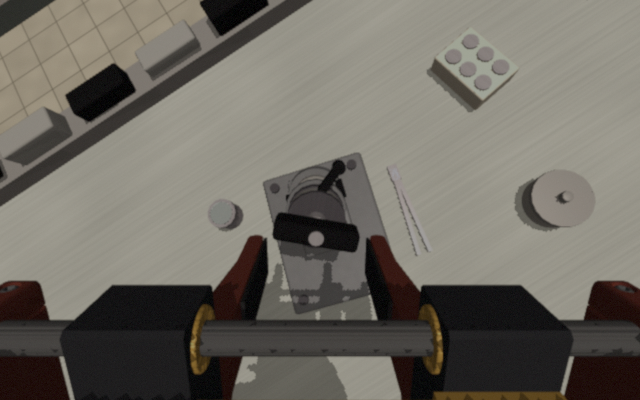

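Run:
```python
from h import *
b=viewer.camera('scene');a=cv2.imread('pics/a_scene.png')
d=cv2.absdiff(a,b).max(2)
for n,(u,v,r) in dict(loupe=(338,258,12),tweez=(250,297,20),pot=(178,322,20),box=(236,380,25),tray=(367,143,50)).items():
    w=d[max(v-r,0):v+r,u-r:u+r];print(n,np.mean(w).round(2),(w>40).sum())
env.hold(.3);print(mon());print(workorder.sign_off())
```

```text
loupe 4.84 0
tweez 5.28 0
pot 4.94 0
box 5.38 0
tray 4.08 0
(26.6333, -0.009, 0.24, 1.0, 49.99, np.float64(2.072))
the job is handed in; nothing more can be done
None
```

The shell is screwed home against a hard stop, the lever is on the clockwise side, and I handed the job in at about 27 s with the gripper clear of everything.

- **Lever:** I straddled its tip with the open fingers and pushed it over. The camera put the lever at about +0.45 afterwards. The bar's angle read about 0.03 rad further clockwise than before, which is close to measuring error and less than the ratchet's play.
- **Free swing:** I gripped the T-bar and swung it anticlockwise to about -0.88 rad (50° past square) before driving anything. It ran free at a steady 0.2 N m, and the brass ring was still visible in the scene view. I did not measure the shell's position separately.
- **Driving:** One clockwise stroke to +0.92, a free back-stroke, then a second clockwise stroke. On the second, the torque rose to 0.84 N m with the handle at about 0.5, and the bar began to twist in the jaws. That is well short of the handle's own stop at 1.0, so I took it as the home stop and released.

**Last checks:**
- The shell looks seated on the shoulder, with no gap and no brass showing from the scene camera. I judged this by eye and by the stop torque, not by measuring the gap.
- The lever still points to the clockwise side.
- The loupe, tweezers, pot, cell box and tray match the starting picture.
- **Disagreement:** the handle's final angle reads about 0.45 in the picture against 0.59 from the wrist joint, which fits the bar having twisted in the jaws.

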